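# Weed the crystal set, close its two-lid box and raise only the cover

## Task

One crystal point in the open box has lost its tip: lay it in the small white tray and leave the three whole ones in the box. Then close the box gently with its nested pair of lids in one go, carried together by the brass bar, never baring the glass lid on the way, let go, and lift only the wooden cover by its black collar so that a buyer can look in through the glass lid, which stays seated. Finish still holding the cover level, about a hand's breadth (10 cm) above the glass; do not put it down, and leave the box, the tray and everything around them where they are.

Things in the scene. Friction and masses are not known exactly. Their poses are not given: they have to be found in the camera images.
- stone_box: Open wooden stone box, loose, 0.9 kg: 130 mm square outside, 38 mm high, walls 6 mm (118 mm square opening); flat dark padded floor 10 mm above its underside. Origin: centre of the underside; z up, x and y along its sides. Four crystal points lie on the floor along the box's x, two by two, 46 mm apart in y and 58 mm in x, within a few mm.
- point_broken_mid (a point): The odd crystal point: pink six-sided rod, 16 mm across its flats (18.5 mm across corners), but only 30 mm long, blunt at both ends (tip broken off), 30 g. Point at its middle, 8 mm above the surface it lies on; x along the rod, z up.
- point_a_mid (a point): A whole crystal point: pink six-sided rod, 16 mm across its flats, 48 mm long, the last 16 mm in +x tapering to a sharp tip. Point at its middle, 8 mm above the box floor; x along the rod, z up. Stays in the box.
- point_b_mid (a point): Another whole crystal point, same as the first.
- point_c_mid (a point): The third whole crystal point, same as the first.
- reject_tray: Small white plastic sorting tray with a blue-grey floor, loose: 100 mm (x) x 80 mm (y) outside, walls 3 mm thick and 16 mm high, inner floor 3 mm up. Origin: centre of the underside, z up. The broken point goes in here.
- point_broken: The same broken crystal point; origin under its middle, on the facet it lies on (8 mm below the other point).
- glass_bar (a point): Brass lifting bar of the glass lid (inner lid), upright, 24 mm along x, 14 mm along y; its top 18 mm stand free above the cover's black collar. Point on its axis, 9 mm below its top; x, y along the lid's sides, z up. Lifting the bar takes both lids: the cover rests on the glass lid. The pair starts flat on the table. Seated, this point is 67 mm above the box's underside, over its centre.
- glass_lid: Glass lid: clear pane in a 134 mm square metal frame 5 mm thick, 0.15 to 0.3 kg; below the frame a tapered square plug 8 mm deep (111 mm wide at its foot, 115 at the top) drops into the box opening until the frame rests on the rim, sides parallel. Origin: centre of the plug's foot, 37 mm below the point on the bar; same axes.
- cover_collar (a point): Black collar of the wooden cover (outer lid), its handle: rectangular rim 40 mm (x) x 30 mm (y) outside, 11 mm high, 5 mm walls, round a slot that clears the brass bar by 3 mm. Point at its centre, half-way up, 5.5 mm above the cover's top face; x, y along the cover's sides, z up. Resting on the glass lid, it is 14.5 mm below the point on the bar.
- cover: Wooden cover: 143 mm square, 4 mm top and 12.5 mm skirt that fits round the glass lid's frame with 1.5 mm play each side and round the box with 3.5 mm; 0.15 to 0.3 kg. Not fastened to the glass lid. Origin: centre of its skirt's lower edge, 22 mm below the point in the collar; same axes.
- loupe: Bystander: small steel folding loupe, 25 x 45 x 14 mm, origin under its centre; leave it alone.
- jar_green: Bystander: black round gem jar with a clear top and a green stone, 33 mm across, 22 mm high, origin under its centre; leave it alone.
- jar_blue: Bystander: the same with a blue stone; leave it alone.
- jar_orange: Bystander: the same with an orange stone; leave it alone.

How it is judged:
By the outcome, as a careful person would: the job done as asked, in the order asked, and still so for the second after the job is handed in, while the arm keeps its last pose, push and grip.
It also fails if it takes over 69 s, if anything falls off the work surface, if the arm or the gripper's body presses on something with over 40 N, if the wrist force passes 120 N, or if a joint passes its speed limit or range.

## Robot

A 6-joint arm with a two-finger parallel gripper is mounted at the origin on the work surface; the furniture and walls round the work are solid. World frame = base frame: x ahead of the robot, y to its left, z up, the work surface at z = 0. Lengths are in m, angles in rad, forces in N, time in s.
With the tool pointing down it reaches from about 0.225 to 0.875 m from the base axis. Payload 3.4 kg.
Tool frame: the origin (TCP) lies where the fingers leave the gripper's body, on its centre line; the fingertips stand 73 mm ahead of it and the grasp point (between the pads) lies 54 mm ahead of it (manip.grip_point_offset is the distance from the TCP to the grasp point, in m); z points along the fingers, y is the line along which they close (so a half turn about z gives the same grasp; the last joint's range is limited). The gripper opens to 85 mm and grips with 20 to 120 N. Pads are 22 mm wide; open, the fingers measure 114 mm over their backs; the gripper's body (76 mm by 85 mm) begins 54 mm behind the grasp point. The pads swing forward as they close: fully open they stand 13 mm farther back than shut.
Start: joints at [-1.309, 0.276, 1.505, -0, 1.361, -0.121], TCP at [0.215, -0.533, 0.304] pointing down, gripper open.
Joint ranges: [-2.89, 2.89], [-0.75, 2.08], [0.22, 2.7], [-1.18, 4.32], [0.11, 2.71], [-2.7, 2.7]. Speed limits (rad/s): [2.57, 2.57, 3.14, 3.14, 3.14, 3.14].

## Interface

Orientations are given as a unit quaternion [w, x, y, z].
In Python, from rig import sensors, cams, manip, spotter gives the robot as it stands.
- The arm moves only by the tool drive_tool, never from a script. Its argument "targets" is a list of rows, each a list of 4 numbers: the shift along the world's x, y, z in m, then the turn about the world's z in degrees. In form: [[dx, dy, dz, spin], ...]. A call has exactly 5 rows; each row shifts and turns the commanded pose from where the row before left it; what a row does not reach is not made up. A row lasts 1/8 s, in which the tool goes at most 62.5 mm and 10.7 degrees, less where a joint would pass 70% of its speed; a pose out of reach is approached as far as the arm can. A call is refused whole if a number of a shift passes 0.0625 or a number of a turn 10.7, either way. A call with a gripper value outside its range is refused whole. "jaw" is the finger opening in m, from 0 to 0.0854, set as the call begins (left out, the last holds). The fingers move at their own pace and stop on an object; "force" is the grip in N (left out, the last holds). Time passes only in rows, so rows that do not move let the fingers close, or fill a call up. It gives the time, the measured TCP pose, the force and the opening at its end, in the units of the state.
- sensors.get_state(): the state, without advancing time (a new reading comes with each control period).
- cams.get_image(name): name is "scene" or "top" or "wrist"; returns a dict with "color" (480x640x3 uint8, red, green, blue), "intrinsics" (3x3 intrinsics, pixels), "R" (3x3) and "t" (3): a world point X has camera coordinates R X + t. Camera axes: x right, y down, z forward; pixel columns grow to the right and rows downward; lengths in m; the calibration is good to about 2 mm. A picture is of the moment at which its call begins. There is no depth.
- manip.sign_off(): hands the job in, once; it reports no verdict.
Trained networks look in the newest picture that a camera, given by its name, has taken for a name from the list of things; names that differ only in an ending like _2 or _b are one class to them, and where a whole thing is asked for, a point or a joint stands for the part that bears it (a point fixed in the world has none). Each returns a list of dicts, best first, with "score" (0 to 1); they miss things now and then, are a little off and sometimes report something else, mostly with a low value. They report only what shows in the picture. A call takes as long as a camera call.
- spotter.find_in(query, camera): "point" ([x, y, z] in m, in world coordinates, good to about 4 mm: the middle of the surface that is visible of it).
- spotter.landmark_of(query, camera): "point" ([x, y, z] in m, in world coordinates, good to about 4 mm: a listed point, or the origin of a listed thing).
The state is a dict: "clock": time; "qpos": joint angles; "qd": joint speeds; "effort": joint torques, N m; "position": TCP position; "ee_rot": TCP orientation; "contact_force": force on the tool from outside, world axes, zero at the start; "moment": the same for the moment, N m; "width": finger opening in m.
Only numpy, scipy, OpenCV 4.12 (cv2) and the standard library are available. Lean on these libraries where they do the work, as an engineer would, in place of code of your own. Each camera call takes 0.05 s, during which the arm holds its last target. There are 200 camera calls.

## Working session

There is one attempt and no reset: what is moved stays moved. The work goes in short steps, Python scripts to look and compute and a tool call to move; the robot and the scene stay as the last step left them, time stands still between calls to the robot, and variables do not carry over. Pictures are saved under pics/ and viewed, on a budget of 10 in all, crops included, one or two more only if the job needs it, and the job is handed in when it is done.

Besides the shell and the picture viewer there is one more tool, called after ">>>" by a JSON object that holds its "method" and its "body", one argument or row to a line. drive_tool: Moves the arm, as the interface text tells. Its arguments: {"type":"object","properties":{"targets":{"type":"array","items":{"type":"array","items":{"type":"number"}}},"jaw":{"type":"number"},"force":{"type":"number"}},"required":["targets"]}

```bash
ls; mkdir -p pics
cat > h.py <<'E'
import numpy as np, cv2
from rig import sensors, cams, manip, spotter
def shot(c,name=None):
    im=cams.get_image(c)
    if name: cv2.imwrite(f'pics/{name}.png',im['color'][:,:,::-1])
    return im
def proj(im,P):
    p=im['R']@np.array(P)+im['t']; q=im['intrinsics']@p; return q[:2]/q[2]
def ray(im,uv,z):
    uv=np.atleast_2d(uv); K=np.linalg.inv(im['intrinsics']); o=-im['R'].T@im['t']
    d=(im['R'].T@K@np.c_[uv,np.ones(len(uv))].T).T
    return o+d*((z-o[2])/d[:,2])[:,None]
E
python3 - <<'E'
from h import *
np.set_printoptions(precision=4,suppress=True)
a=shot('top','top0'); b=shot('scene','scene0')
for c in ('top','scene'):
  for n in 'stone_box point_broken_mid point_a_mid reject_tray glass_bar cover_collar cover loupe jar_green'.split():
    print(c,n,[(np.round(d['point'],4).tolist(),round(d['score'],2)) for d in spotter.landmark_of(n,c)[:4]])
s=sensors.get_state();print(s['clock'],s['position'],s['ee_rot'],s['width'],manip.grip_point_offset)
print(a['t'],-a['R'].T@a['t'])
E
```

```text
pics
top stone_box [([0.4417, 0.057, 0.0017], 0.75)]
top point_broken_mid [([0.4117, 0.0837, 0.0221], 0.67), ([0.5836, 0.2551, 0.0031], 0.62)]
top point_a_mid [([0.4701, 0.0815, 0.0194], 0.44)]
top reject_tray [([0.4424, 0.3108, -0.0009], 0.61)]
top glass_bar [([0.4822, -0.2764, 0.0343], 0.58)]
top cover_collar [([0.4832, -0.2741, 0.0234], 0.96), ([0.4799, -0.2689, -0.0018], 0.7), ([0.5843, 0.2514, -0.0002], 0.35)]
top cover [([0.485, -0.2727, 0.0039], 0.69), ([0.5787, 0.3474, 0.0005], 0.55), ([0.4428, 0.0569, 0.0032], 0.35)]
top loupe [([0.3425, 0.2698, 0.001], 0.53)]
top jar_green [([0.5799, 0.3491, -0.0007], 0.73)]
scene stone_box [([0.443, 0.0646, 0.0019], 0.88), ([0.4489, 0.3136, 0.004], 0.61)]
scene point_broken_mid [([0.4126, 0.0841, 0.0172], 0.65)]
scene point_a_mid [([0.4735, 0.0839, 0.0133], 0.65)]
scene reject_tray [([0.446, 0.3141, -0.0007], 0.72), ([0.4799, -0.2712, 0.027], 0.48)]
scene glass_bar [([0.4711, 0.0334, 0.0207], 0.69), ([0.4769, -0.273, 0.0357], 0.61)]
scene cover_collar [([0.4818, -0.2717, 0.0252], 0.68)]
scene cover [([0.4815, -0.2707, -0.0017], 0.64)]
scene loupe [([0.3394, 0.2665, 0.0006], 0.95), ([0.4094, 0.0823, 0.0171], 0.22)]
scene jar_green [([0.5773, 0.3434, -0.0016], 0.72), ([0.4123, 0.0837, 0.0065], 0.63)]
1.0 [ 0.2148 -0.5334  0.3039] [0.0001 0.9817 0.1902 0.    ] 0.08549169097701398 0.0539
[-0.0133  0.4678  1.1581] [0.3663 0.0137 1.1941]
```

View pics/top0.png

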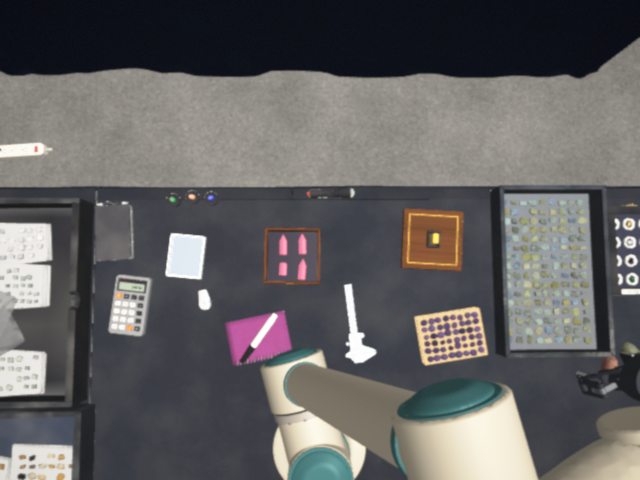

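View pics/scene0.png

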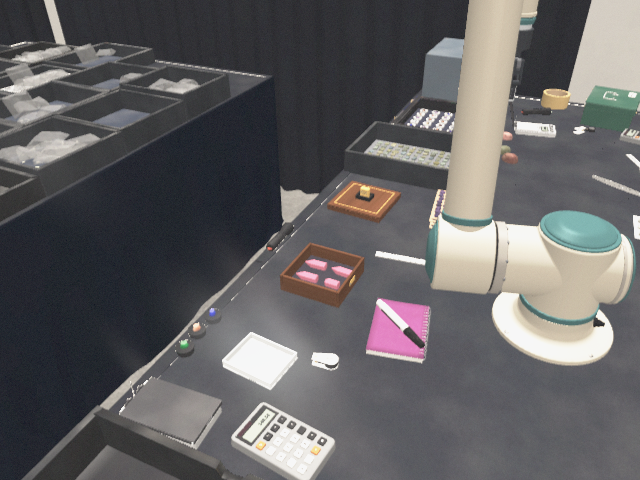

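Both views show the broken point at top (283,269), the lower-left one in the box. The box is at (292,255), the tray at (186,256) and the cover with its bar at (433,239). Next are the yaws and refined centres.

```bash
cat >> h.py <<'E'
def rect(im,mask,z):
    cs,_=cv2.findContours(mask.astype(np.uint8),cv2.RETR_EXTERNAL,cv2.CHAIN_APPROX_NONE)
    c=max(cs,key=cv2.contourArea)
    P=ray(im,c[:,0,:].astype(float),z)[:,:2]*1000
    (x,y),(w,h),a=cv2.minAreaRect(P.astype(np.float32)); a=(a+45)%90-45
    return [round(float(v),1) for v in (x,y,w,h,a)]
E
python3 - <<'E'
from h import *
a=shot('top'); im=a['color'].astype(int)
hsv=cv2.cvtColor(a['color'],cv2.COLOR_RGB2HSV).astype(int)
def win(m,u0,u1,v0,v1):
    o=np.zeros(m.shape,bool); o[v0:v1,u0:u1]=m[v0:v1,u0:u1]; return o
brown=(im[...,0]-im[...,2]>12)
print('box',rect(a,win(brown,255,330,218,292),.036))
print('cover',rect(a,win(brown,395,470,200,277),.0165))
print('tray',rect(a,win(im.sum(2)>330,155,215,225,285),.014))
pink=(im[...,0]-im[...,1]>60)
for n,w in dict(br=(275,290,262,280),p2=(292,312,255,285),p3=(275,292,230,258),p4=(294,312,230,258)).items(): print(n,rect(a,win(pink,*w),.022))
yel=(im[...,0]-im[...,2]>60)&(im[...,1]>90)
print('bar',rect(a,win(yel,425,442,230,248),.044))
E
```

```text
box [441.7, 62.0, 132.5, 132.7, -0.3]
cover [480.3, -272.1, 147.0, 146.1, -3.5]
tray [443.2, 312.2, 88.2, 105.9, -5.5]
br [411.8, 83.7, 30.5, 16.4, 0.0]
p2 [410.3, 38.2, 18.3, 47.5, -5.4]
p3 [468.3, 83.7, 44.9, 16.5, 0.0]
p4 [469.2, 38.2, 47.8, 17.2, 5.1]
bar [480.1, -272.3, 18.8, 23.8, -1.4]
```

>>> {"method": "drive_tool", "body": {
  "targets": [
    [0.013,0.041,-0.002,-1.5],
    [0.013,0.041,-0.002,-1.5],
    [0.013,0.041,-0.002,-1.5],
    [0.013,0.041,-0.002,-1.5],
    [0.013,0.041,-0.002,-1.5]
  ],
  "jaw": 0.034,
  "force": 30
}}

```text
clock: 1.68
position: [0.2801, -0.3271, 0.294]
ee_rot: [0.0, 0.992, 0.125, 0.0]
contact_force: [-0.4, 0.5, -0.6]
width: 0.0338
```

>>> {"method": "drive_tool", "body": {
  "targets": [
    [0.013,0.041,-0.002,-1.5],
    [0.013,0.041,-0.002,-1.5],
    [0.013,0.041,-0.002,-1.5],
    [0.013,0.041,-0.002,-1.5],
    [0.013,0.041,-0.002,-1.5]
  ]
}}

```text
clock: 2.3
position: [0.345, -0.1221, 0.2842]
ee_rot: [0.0, 0.998, 0.06, 0.0]
contact_force: [1.2, -0.6, 0.0]
width: 0.0337
```

>>> {"method": "drive_tool", "body": {
  "targets": [
    [0.013,0.041,-0.01,-1.5],
    [0.013,0.041,-0.01,-1.5],
    [0.013,0.041,-0.01,-1.5],
    [0.013,0.041,-0.01,-1.4],
    [0.013,0.041,-0.01,-1]
  ]
}}

```text
clock: 2.92
position: [0.4102, 0.083, 0.2339]
ee_rot: [0.0, 1.0, 0.0, 0.001]
contact_force: [0.9, 0.2, -0.5]
width: 0.034
```

Run:
```python
from h import *
w=shot('wrist','w1'); s=sensors.get_state(); print(s['clock'],s['position'],s['ee_rot'],s['width'],s['contact_force'])
print(-w['R'].T@w['t'])
for n in ('point_broken_mid','point_a_mid','stone_box'): print(n,[(np.round(d['point'],4).tolist(),round(d['score'],2)) for d in spotter.landmark_of(n,'wrist')[:3]])
```

```text
2.975 [0.41111806 0.08699225 0.23293823] [-2.44880467e-03  9.99996771e-01  4.90333027e-04  4.70672214e-04] 0.03391505144603441 [1.24202119 3.54430736 0.42356575]
[0.48439244 0.08345857 0.30475447]
point_broken_mid [([0.4146, 0.0821, 0.0189], 0.63), ([0.4465, 0.3109, -0.0029], 0.38)]
point_a_mid [([0.4705, 0.0799, 0.0161], 0.72)]
stone_box [([0.444, 0.0585, -0.0025], 0.72)]
```

View pics/w1.png

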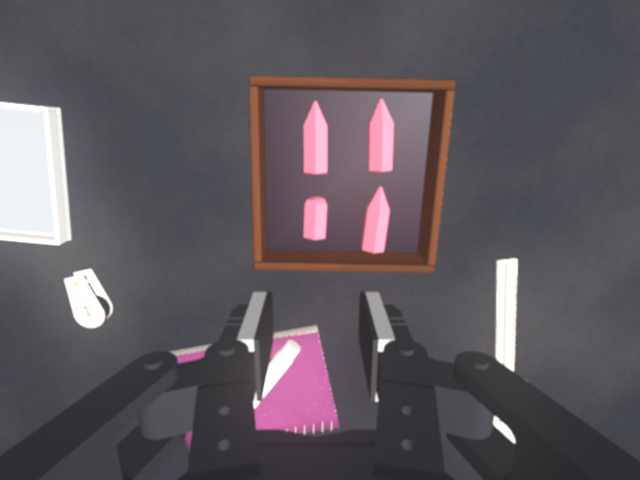

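The broken point is at (315,219), blunt at both ends, and the box rim spans (250..452, 78..270). I'll compute metric positions from this nearer view.

Run:
```python
from h import *
for k in range(2):
    a=shot('wrist'); im=a['color'].astype(int)
    def win(m,u0,u1,v0,v1):
        o=np.zeros(m.shape,bool); o[v0:v1,u0:u1]=m[v0:v1,u0:u1]; return o
    pink=(im[...,0]-im[...,1]>60)
    for n,w in dict(br=(295,340,190,250),a=(295,340,90,180),c=(355,405,180,260)).items(): print(n,rect(a,win(pink,*w),.021))
    brown=(im[...,0]-im[...,2]>15)&(im[...,0]-im[...,2]<110)&~pink
    print('box',rect(a,win(brown,235,470,60,285),.038))
s=sensors.get_state(); print(s['position'],s['qd'].round(3) if hasattr(s['qd'],'round') else s['qd'])
```

```text
br [411.7, 83.8, 17.4, 33.4, -2.8]
a [469.2, 83.6, 49.0, 17.2, 0.5]
c [410.1, 38.6, 18.0, 51.1, -4.8]
box [441.8, 61.8, 130.6, 130.7, -1.2]
br [411.7, 83.8, 17.4, 33.5, -2.8]
a [468.9, 83.6, 49.7, 17.3, 0.4]
c [410.1, 38.6, 18.0, 51.1, -5.0]
box [441.8, 61.8, 130.6, 130.8, -1.2]
[0.4095763  0.08090578 0.23410191] [-0.015 -0.006  0.002  0.002 -0.003  0.003]
```

>>> {"method": "drive_tool", "body": {
  "targets": [
    [0.001,0.001,-0.04,-1],
    [0.0005,0.001,-0.04,-1],
    [0,0,-0.03,0],
    [0,0,-0.02,0],
    [0,0,0,0]
  ]
}}

```text
clock: 3.85
position: [0.4104, 0.0824, 0.1032]
ee_rot: [0.0, 1.0, -0.018, -0.001]
contact_force: [0.0, -0.1, 0.5]
width: 0.0344
```

>>> {"method": "drive_tool", "body": {
  "targets": [
    [0,0,-0.006,0],
    [0,0,-0.006,0],
    [0,0,-0.003,0],
    [0,0,-0.002,0],
    [0,0,0,0]
  ]
}}

```text
clock: 4.47
position: [0.4112, 0.0837, 0.0869]
ee_rot: [0.0, 1.0, -0.017, -0.0]
contact_force: [0.0, 0.1, 0.6]
width: 0.034
```

>>> {"method": "drive_tool", "body": {
  "targets": [
    [0,0,0,0],
    [0,0,0,0],
    [0,0,0,0],
    [0,0,0,0],
    [0,0,0,0]
  ],
  "jaw": 0.01,
  "force": 30
}}

```text
clock: 5.1
position: [0.4113, 0.0837, 0.0871]
ee_rot: [-0.0, 1.0, -0.017, 0.0]
contact_force: [-0.9, -0.3, 6.4]
width: 0.0164
```

>>> {"method": "drive_tool", "body": {
  "targets": [
    [0,0,0.01,0],
    [0,0,0.025,0],
    [0,0,0.035,0],
    [0.003,0.03,0.01,0],
    [0.007,0.05,0,-1]
  ]
}}

```text
clock: 5.72
position: [0.4222, 0.1637, 0.1686]
ee_rot: [-0.0, 1.0, -0.028, 0.002]
contact_force: [0.9, 0.2, -0.7]
width: 0.0166
```

>>> {"method": "drive_tool", "body": {
  "targets": [
    [0.007,0.05,0,-1],
    [0.007,0.05,0,-1],
    [0.007,0.0485,0,-0.5],
    [0,0,-0.02,0],
    [0,0,-0.02,0]
  ]
}}

```text
clock: 6.35
position: [0.4422, 0.313, 0.1267]
ee_rot: [-0.0, 0.999, -0.047, 0.0]
contact_force: [-0.3, 0.5, -0.9]
width: 0.0167
```

Run:
```python
from h import *
w=shot('wrist','w2'); s=sensors.get_state(); print(s['clock'],s['position'],s['width'],s['contact_force'])
```

```text
6.4 [0.44078288 0.31179437 0.12416161] 0.016766548174015093 [-0.54324895  0.61589207 -1.41378748]
```

View pics/w2.png

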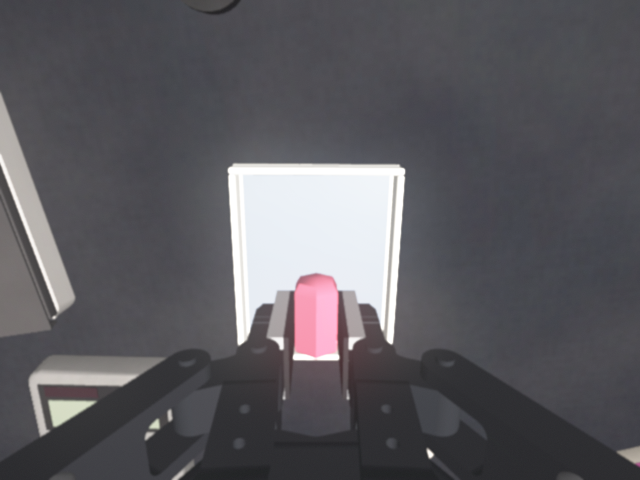

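The point is held at (316,315), centred over the tray. Next I lower and release it.

>>> {"method": "drive_tool", "body": {
  "targets": [
    [0,0,-0.02,0],
    [0,0,-0.012,0],
    [0,0,-0.006,0],
    [0,0,-0.004,0],
    [0,0,-0.003,0]
  ]
}}

```text
clock: 7.02
position: [0.4426, 0.3122, 0.0821]
ee_rot: [-0.0, 0.999, -0.048, 0.0]
contact_force: [-0.6, 0.6, 0.1]
width: 0.0167
```

>>> {"method": "drive_tool", "body": {
  "targets": [
    [0,0,0,0],
    [0,0,0,0],
    [0,0,0,0],
    [0,0,0,0],
    [0,0,0.01,0]
  ],
  "jaw": 0.036
}}

```text
clock: 7.65
position: [0.4418, 0.3118, 0.0917]
ee_rot: [0.0, 0.999, -0.048, -0.001]
contact_force: [-0.5, -0.4, 0.3]
width: 0.0359
```

>>> {"method": "drive_tool", "body": {
  "targets": [
    [0,0,0.03,0],
    [0,0,0.05,0],
    [0,0,0.06,0],
    [0,-0.02,0.03,0],
    [0.002,-0.04,0,0]
  ]
}}

```text
clock: 8.28
position: [0.4457, 0.253, 0.266]
ee_rot: [-0.002, 0.999, -0.046, 0.004]
contact_force: [0.1, -0.4, 0.9]
width: 0.0361
```

Run:
```python
from h import *
w=shot('wrist','w3'); s=sensors.get_state(); print(s['clock'],s['position'],s['width'],s['contact_force'])
```

```text
8.325 [0.44435632 0.24770715 0.26430103] 0.036046792678750154 [-0.33668306 -3.71729868 -1.27725721]
```

View pics/w3.png

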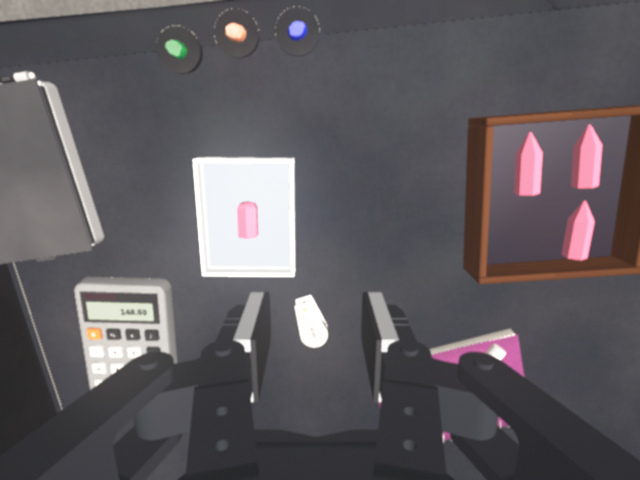

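The broken point lies in the tray at (248,220), and the three whole ones remain in the box. Next, the lids.

>>> {"method": "drive_tool", "body": {
  "targets": [
    [0.0036,-0.0524,0,0.2],
    [0.0036,-0.0524,0,0.2],
    [0.0036,-0.0524,0,0.2],
    [0.0036,-0.0524,0,0.2],
    [0.0036,-0.0524,0,0.2]
  ],
  "jaw": 0.05
}}

```text
clock: 8.95
position: [0.4621, -0.0115, 0.2626]
ee_rot: [0.0, 0.999, -0.039, 0.001]
contact_force: [0.7, -0.2, 0.1]
width: 0.0499
```

>>> {"method": "drive_tool", "body": {
  "targets": [
    [0.0036,-0.0524,0,0.3],
    [0.0036,-0.0524,0,0.3],
    [0.0036,-0.0524,0,0.3],
    [0.0036,-0.0524,-0.01,0.3],
    [0.0036,-0.0524,-0.02,0.3]
  ]
}}

```text
clock: 9.57
position: [0.4807, -0.2739, 0.233]
ee_rot: [0.001, 1.0, -0.026, 0.001]
contact_force: [0.8, -0.8, 0.2]
width: 0.0497
```

>>> {"method": "drive_tool", "body": {
  "targets": [
    [0,0,0,0],
    [0,0,0,0],
    [0,0,0,0],
    [0,0,0,0],
    [0,0,0,0]
  ]
}}

```text
clock: 10.2
position: [0.4805, -0.2712, 0.2324]
ee_rot: [0.0, 1.0, -0.025, 0.0]
contact_force: [-0.5, 0.1, -0.0]
width: 0.0498
```

Run:
```python
from h import *
a=shot('wrist','w4'); im=a['color'].astype(int); s=sensors.get_state(); print(s['clock'],s['position'],s['width'],s['contact_force'])
for n in ('glass_bar','cover_collar','cover'): print(n,[(np.round(d['point'],4).tolist(),round(d['score'],2)) for d in spotter.landmark_of(n,'wrist')[:2]])
brown=(im[...,0]-im[...,2]>15); brown[290:]=0
print('cover',rect(a,brown,.0165))
u,v=proj(a,[.48,-.272,.044]); print(u,v)
hsv=cv2.cvtColor(a['color'],cv2.COLOR_RGB2HSV); print(im[int(v),int(u)],hsv[int(v),int(u)])
```

```text
10.25 [ 0.48040948 -0.27130227  0.23229068] 0.05004319367164394 [ 0.03350778 -0.03211768  0.67832554]
glass_bar [([0.4789, -0.2692, 0.038], 0.94)]
cover_collar [([0.4787, -0.2721, 0.0201], 0.66)]
cover [([0.4826, -0.2753, 0.0027], 0.78)]
cover [488.0, -273.0, 144.7, 129.5, -3.6]
317.1933536039352 230.0253334690882
[255 255 204] [ 30  51 255]
```

View pics/w4.png

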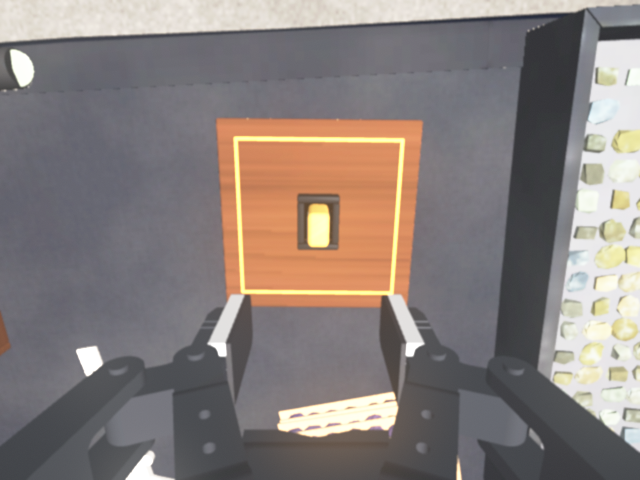

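The cover spans about (218..421, 119..307). The brass bar's top is at (318,225), inside the dark collar.

Run:
```python
from h import *
a=shot('wrist'); im=a['color'].astype(int)
def win(m,u0,u1,v0,v1):
    o=np.zeros(m.shape,bool); o[v0:v1,u0:u1]=m[v0:v1,u0:u1]; return o
y=win((im[...,0]>150),296,341,192,252)
print('bar(top part)',rect(a,y,.046), rect(a,win(im[...,0]>240,296,341,192,252),.046))
c=win((im[...,0]<90),285,352,180,262)
print('collar',rect(a,c,.028))
brown=(im[...,0]-im[...,2]>25)
print('cover',rect(a,win(brown,200,440,105,315),.017))
```

```text
bar(top part) [485.9, -273.4, 30.0, 40.7, -3.0] [483.4, -272.9, 14.1, 28.5, -3.4]Traceback (most recent call last):
  File "<stdin>", line 8, in <module>
  File "h.py", line 15, in rect
    c=max(cs,key=cv2.contourArea)
ValueError: max() iterable argument is empty
```

Run:
```python
from h import *
p=cv2.imread('pics/w4.png')[:,:,::-1].astype(int)
a=shot('wrist'); im=a['color'].astype(int)
for q in (p,im):
    print(q[223,285:352:3,:].tolist()); print(q[185:262:4,318].tolist())
```

```text
[[222, 145, 97], [222, 145, 97], [222, 146, 98], [221, 146, 97], [163, 115, 84], [120, 104, 90], [117, 100, 85], [117, 96, 74], [255, 252, 147], [255, 255, 192], [255, 255, 198], [255, 255, 205], [255, 255, 211], [255, 255, 210], [255, 255, 190], [133, 101, 64], [111, 93, 78], [122, 107, 95], [183, 126, 90], [221, 144, 98], [220, 143, 98], [220, 143, 97], [219, 143, 97]]
[[203, 132, 89], [206, 134, 91], [169, 115, 81], [126, 112, 103], [111, 95, 84], [248, 212, 112], [252, 227, 123], [255, 254, 158], [255, 255, 203], [255, 255, 201], [255, 255, 207], [255, 255, 205], [255, 255, 209], [255, 255, 198], [255, 255, 197], [255, 255, 164], [149, 111, 87], [224, 147, 97], [219, 141, 95], [216, 141, 95]]
[[222, 144, 97], [220, 145, 97], [220, 145, 97], [220, 144, 96], [122, 97, 80], [120, 105, 94], [103, 84, 68], [179, 138, 84], [255, 255, 163], [255, 255, 196], [255, 255, 199], [255, 255, 206], [255, 255, 211], [255, 255, 206], [255, 255, 160], [104, 80, 59], [114, 98, 85], [122, 107, 95], [209, 136, 94], [220, 143, 97], [220, 143, 98], [220, 142, 97], [219, 142, 97]]
[[201, 133, 90], [206, 136, 92], [159, 109, 79], [125, 111, 103], [108, 93, 83], [251, 221, 116], [252, 228, 123], [255, 254, 161], [255, 255, 204], [255, 255, 202], [255, 255, 208], [255, 255, 207], [255, 255, 208], [255, 255, 198], [255, 255, 199], [255, 255, 162], [152, 111, 87], [223, 147, 97], [218, 141, 95], [216, 140, 95]]
```

Run:
```python
from h import *
a=shot('wrist'); im=a['color'].astype(int)
def win(m,u0,u1,v0,v1):
    o=np.zeros(m.shape,bool); o[v0:v1,u0:u1]=m[v0:v1,u0:u1]; return o
print('bar top',rect(a,win((im[...,1]>235)&(im[...,2]>140),296,341,192,252),.046))
c=win((im[...,0]<165),285,352,180,262)
print('collar',rect(a,cv2.morphologyEx(c.astype(np.uint8),cv2.MORPH_CLOSE,np.ones((25,25))),.028))
brown=(im[...,0]-im[...,2]>25)
print('cover',rect(a,win(brown,200,440,105,315),.017))
```

```text
bar top [481.0, -272.9, 12.8, 22.3, -3.0]
collar [481.5, -272.5, 29.8, 41.5, -3.6]
cover [480.5, -272.6, 144.1, 144.3, -3.6]
```

>>> {"method": "drive_tool", "body": {
  "targets": [
    [0.0007,-0.0008,-0.04,-0.5],
    [0,0,-0.04,0],
    [0,0,-0.03,0],
    [0,0,-0.012,0],
    [0,0,-0.006,0]
  ],
  "jaw": 0.036
}}

```text
clock: 11.18
position: [0.4812, -0.2729, 0.1038]
ee_rot: [0.0, 1.0, -0.03, 0.0]
contact_force: [0.2, -0.4, 0.4]
width: 0.0361
```

>>> {"method": "drive_tool", "body": {
  "targets": [
    [0,0,-0.001,0],
    [0,0,0,0],
    [0,0,0,0],
    [0,0,0,0],
    [0,0,0,0]
  ]
}}

```text
clock: 11.8
position: [0.481, -0.2728, 0.1031]
ee_rot: [0.0, 1.0, -0.03, 0.0]
contact_force: [1.3, -0.1, 1.3]
width: 0.0359
```

>>> {"method": "drive_tool", "body": {
  "targets": [
    [0,0,0,0],
    [0,0,0,0],
    [0,0,0,0],
    [0,0,0,0],
    [0,0,0,0]
  ],
  "jaw": 0.005,
  "force": 60
}}

```text
clock: 12.42
position: [0.481, -0.2728, 0.1032]
ee_rot: [0.0, 1.0, -0.03, 0.0]
contact_force: [-1.2, -0.4, 4.4]
width: 0.0124
```

Run:
```python
from h import *
w=shot('scene','s1'); cv2.imwrite('pics/s1c.png',cv2.resize(w['color'][140:240,300:440,::-1],None,fx=5,fy=5,interpolation=cv2.INTER_CUBIC)); s=sensors.get_state(); print(s['clock'],s['position'],s['width'],s['contact_force'],s['moment'])
```

```text
12.475 [ 0.48101407 -0.27278761  0.10315796] 0.01224513358758041 [-0.76148734  0.26575259  5.08549921] [0.02250599 0.18259474 0.02166622]
```

View pics/s1c.png

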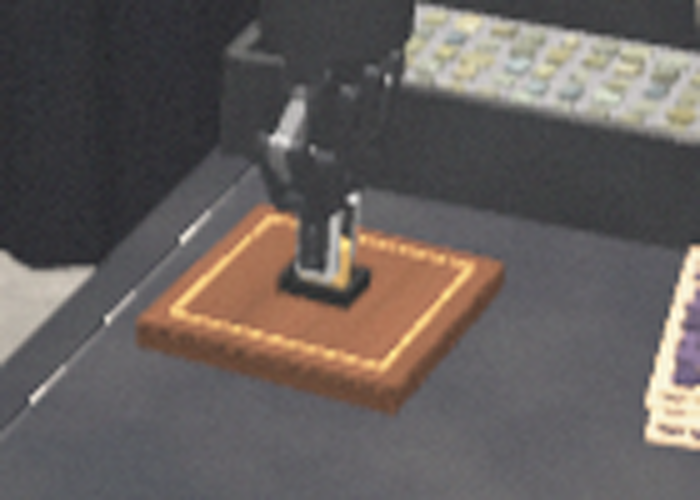

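The fingertips hold the bar just above the collar at crop (325,275). Now a slow lift.

>>> {"method": "drive_tool", "body": {
  "targets": [
    [0,0,0.002,0],
    [0,0,0.004,0],
    [0,0,0.008,0],
    [0,0,0.012,0],
    [0,0,0.014,0]
  ]
}}

```text
clock: 13.1
position: [0.481, -0.2727, 0.1439]
ee_rot: [0.0, 1.0, -0.03, 0.0]
contact_force: [1.1, 0.6, -4.4]
width: 0.0123
```

>>> {"method": "drive_tool", "body": {
  "targets": [
    [0,0,0.02,0],
    [0,0,0.02,0],
    [0,0,0.02,0],
    [0,0,0.01,0],
    [0,0,0,0]
  ]
}}

```text
clock: 13.72
position: [0.4812, -0.2729, 0.214]
ee_rot: [0.001, 1.0, -0.03, 0.001]
contact_force: [0.5, -0.4, -5.3]
width: 0.0128
```

Run:
```python
from h import *
w=shot('scene','s2'); cv2.imwrite('pics/s2c.png',cv2.resize(w['color'][100:240,280:450,::-1],None,fx=4,fy=4,interpolation=cv2.INTER_CUBIC)); s=sensors.get_state(); print(s['clock'],s['position'],s['width'],s['contact_force'],s['moment'])
```

```text
13.775 [ 0.48082194 -0.27259139  0.21308143] 0.01275260363620676 [ 0.25181475 -0.08700272 -4.25882051] [-0.00910412 -0.04562032 -0.05207866]
```

View pics/s2c.png

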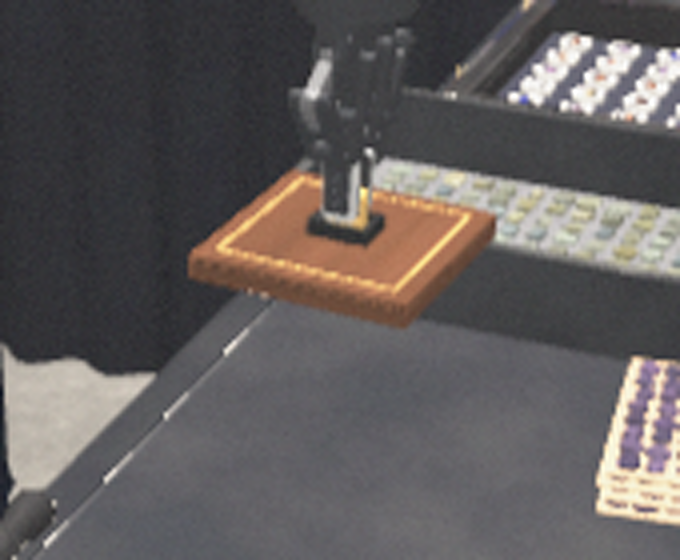

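Both lids are hanging level from the bar. I'll refine the box pose from the top camera.

Run:
```python
from h import *
acc=0
for k in range(6):
    a=shot('top'); acc=acc+a['color'].astype(float)
im=acc/6
g=im[...,0]-im[...,2]
S=8; u0,u1,v0,v1=250,335,215,295
G=cv2.resize(g[v0:v1,u0:u1],None,fx=S,fy=S,interpolation=cv2.INTER_CUBIC)
for th in (8,12,18,25):
    cs,_=cv2.findContours((G>th).astype(np.uint8),cv2.RETR_EXTERNAL,cv2.CHAIN_APPROX_NONE)
    c=max(cs,key=cv2.contourArea)[:,0,:]
    uv=(c+.5)/S-.5+[u0,v0]
    P=ray(a,uv,.038)[:,:2]*1000; ctr=(P.max(0)+P.min(0))/2; Q=P-ctr; out=[];ang=[]
    for ax in (0,1):
        e=[]
        for sg in (1,-1):
            m=(np.abs(Q[:,ax]-sg*65)<6)&(np.abs(Q[:,1-ax])<50)
            vx,vy,x,y=cv2.fitLine(P[m].astype(np.float32),cv2.DIST_HUBER,0,.01,.01).ravel()
            d=(vx,vy); t=((ctr[1-ax]-(x,y)[1-ax])/d[1-ax]); e.append((x,y)[ax]+t*d[ax])
            ang.append((np.degrees(np.arctan2(vy,vx))+45)%90-45)
        out+= [np.mean(e),e[0]-e[1]]
    print(th,np.round(out,1),np.round(ang,2))
print([ (np.round(d['point'],4),round(d['score'],2)) for d in spotter.landmark_of('stone_box','top')[:1]])
print(sensors.get_state()['clock'])
```

```text
8 [441.5 133.   61.5 133.4] [-1.08 -1.25 -0.89 -1.03]
12 [441.6 132.2  61.5 132.7] [-1.04 -1.19 -0.96 -1.06]
18 [441.5 131.6  61.5 132. ] [-0.98 -1.29 -0.97 -1.05]
25 [441.6 130.7  61.5 131.1] [-1.04 -1.31 -0.99 -1.  ]
[]
14.125
```

>>> {"method": "drive_tool", "body": {
  "targets": [
    [-0.002,0.0144,0,0.2],
    [-0.004,0.035,0,0.2],
    [-0.005,0.04,0,0.2],
    [-0.005,0.04,0,0.3],
    [-0.005,0.04,0,0.3]
  ]
}}

```text
clock: 14.75
position: [0.4591, -0.1012, 0.213]
ee_rot: [-0.0, 1.0, -0.02, -0.0]
contact_force: [0.5, 0.7, -4.8]
width: 0.0125
```

>>> {"method": "drive_tool", "body": {
  "targets": [
    [-0.005,0.04,0,0.3],
    [-0.005,0.04,0,0.3],
    [-0.004,0.04,0,0.3],
    [-0.003,0.03,0,0.3],
    [-0.0013,0.015,0,0]
  ]
}}

```text
clock: 15.38
position: [0.4406, 0.0635, 0.213]
ee_rot: [-0.0, 1.0, -0.008, -0.0]
contact_force: [-0.0, -0.6, -5.5]
width: 0.0122
```

>>> {"method": "drive_tool", "body": {
  "targets": [
    [0,0,-0.015,0],
    [0,0,-0.02,0],
    [0,0,-0.015,0],
    [0,0,-0.008,0],
    [0,0,-0.004,0]
  ]
}}

```text
clock: 16.0
position: [0.4417, 0.0615, 0.1508]
ee_rot: [0.0, 1.0, -0.009, -0.0]
contact_force: [0.4, -0.4, -4.2]
width: 0.0122
```

Run:
```python
from h import *
w=shot('scene','s3'); t=shot('top')
A=cv2.resize(w['color'][180:320,260:390,::-1],None,fx=3,fy=3,interpolation=cv2.INTER_CUBIC)
B=cv2.resize(t['color'][200:305,245:340,::-1],None,fx=4,fy=4,interpolation=cv2.INTER_CUBIC)
cv2.imwrite('pics/s3c.png',np.hstack([A,B])); s=sensors.get_state(); print(s['clock'],s['position'],s['ee_rot'],s['width'],s['contact_force'],s['moment'])
```

```text
16.1 [0.4417247  0.06156704 0.15088714] [ 9.08493102e-05  9.99955691e-01 -9.41304533e-03 -5.68481542e-05] 0.012385966858027836 [ 0.52564309  0.77691734 -3.95608868] [-0.01059138  0.02311693 -0.04048436]
```

View pics/s3c.png

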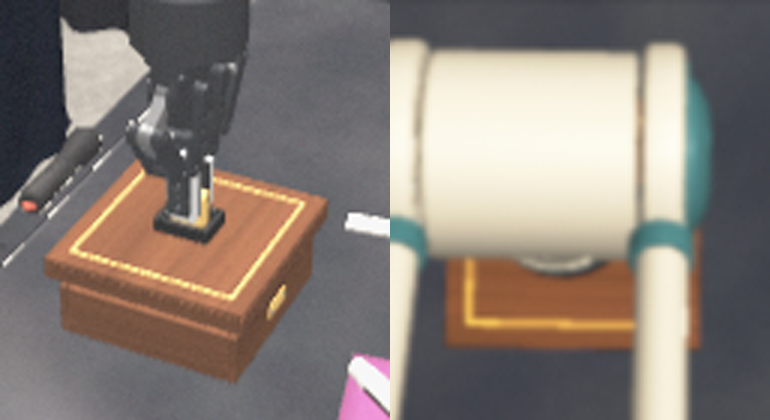

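The pair hangs just over the box with its sides parallel (left crop: overhang even at about (50,260) and (325,205)). Next I descend gently.

>>> {"method": "drive_tool", "body": {
  "targets": [
    [0,0,-0.002,0],
    [0,0,-0.002,0],
    [0,0,-0.002,0],
    [0,0,-0.002,0],
    [0,0,-0.002,0]
  ]
}}

```text
clock: 16.73
position: [0.4417, 0.0617, 0.1408]
ee_rot: [0.0, 1.0, -0.009, 0.0]
contact_force: [0.5, 0.7, -4.7]
width: 0.0122
```

```bash
python3 -c "
from h import *
s=sensors.get_state(); print(s['clock'],s['position'],s['ee_rot'],s['width'],s['contact_force'],s['moment'])"
```

```text
16.725 [0.44167801 0.06170541 0.1408094 ] [ 4.46256013e-05  9.99956718e-01 -9.30381411e-03  7.68443760e-06] 0.012164039034327914 [ 0.52352436  0.65154985 -4.68826212] [-0.01195273  0.04682597  0.00232856]
```

>>> {"method": "drive_tool", "body": {
  "targets": [
    [0,0,-0.001,0],
    [0,0,-0.001,0],
    [0,0,-0.001,0],
    [0,0,-0.001,0],
    [0,0,-0.001,0]
  ]
}}

```text
clock: 17.35
position: [0.4417, 0.0617, 0.1359]
ee_rot: [0.0, 1.0, -0.009, 0.0]
contact_force: [0.3, -0.2, -4.8]
width: 0.0124
```

>>> {"method": "drive_tool", "body": {
  "targets": [
    [0,0,-0.001,0],
    [0,0,-0.0005,0],
    [0,0,-0.0005,0],
    [0,0,-0.0005,0],
    [0,0,0,0]
  ]
}}

```text
clock: 17.98
position: [0.4417, 0.0617, 0.1334]
ee_rot: [0.0, 1.0, -0.009, -0.0]
contact_force: [-0.6, -0.4, -5.2]
width: 0.0126
```

Entering freely with no contact force; final fraction.

>>> {"method": "drive_tool", "body": {
  "targets": [
    [0,0,-0.0004,0],
    [0,0,-0.0003,0],
    [0,0,-0.0002,0],
    [0,0,0,0],
    [0,0,0,0]
  ]
}}

```text
clock: 18.6
position: [0.4417, 0.0617, 0.1327]
ee_rot: [0.0, 1.0, -0.009, 0.0]
contact_force: [-0.5, -1.0, -1.2]
width: 0.012
```

>>> {"method": "drive_tool", "body": {
  "targets": [
    [0,0,-0.0003,0],
    [0,0,-0.0003,0],
    [0,0,-0.0003,0],
    [0,0,0,0],
    [0,0,0,0]
  ]
}}

```text
clock: 19.23
position: [0.4417, 0.0617, 0.1327]
ee_rot: [0.0, 1.0, -0.009, 0.0]
contact_force: [-3.4, -0.5, 8.8]
width: 0.0122
```

Seated at the predicted height. I ease off the press, then open.

>>> {"method": "drive_tool", "body": {
  "targets": [
    [0,0,0.0006,0],
    [0,0,0,0],
    [0,0,0,0],
    [0,0,0,0],
    [0,0,0,0]
  ]
}}

```text
clock: 19.85
position: [0.4417, 0.0617, 0.1327]
ee_rot: [0.0, 1.0, -0.009, 0.0]
contact_force: [-2.9, -0.3, 6.5]
width: 0.0126
```

>>> {"method": "drive_tool", "body": {
  "targets": [
    [0,0,0,0],
    [0,0,0,0],
    [0,0,0,0],
    [0,0,0,0],
    [0,0,0.003,0]
  ],
  "jaw": 0.05
}}

```text
clock: 20.48
position: [0.4415, 0.0617, 0.1351]
ee_rot: [0.0, 1.0, -0.009, -0.0]
contact_force: [-0.2, 2.0, 0.2]
width: 0.0503
```

>>> {"method": "drive_tool", "body": {
  "targets": [
    [0,0,0.02,0],
    [0,0,0.03,0],
    [0,0,0.03,0],
    [0,0,0.017,0],
    [0,0,0,0]
  ]
}}

```text
clock: 21.1
position: [0.4425, 0.0617, 0.2336]
ee_rot: [0.0, 1.0, -0.009, 0.002]
contact_force: [-0.1, -0.3, -0.6]
width: 0.0502
```

Run:
```python
from h import *
s=sensors.get_state(); print(s['clock'],s['position'],s['contact_force'],s['moment'])
a=shot('wrist'); w=shot('scene'); im=a['color'].astype(int)
A=cv2.resize(w['color'][180:320,260:390,::-1],None,fx=3,fy=3,interpolation=cv2.INTER_CUBIC)
B=cv2.resize(a['color'][:,:,::-1],(480,360)); B=np.vstack([B,np.zeros((60,480,3),np.uint8)])
cv2.imwrite('pics/c4.png',np.hstack([A[:,:310],B]))
u,v=proj(a,[.4417,.0617,.058]);print(u,v)
brown=(im[...,0]-im[...,2]>40); brown[330:]=0
print('cover',rect(a,brown,.047))
u,v=int(u),int(v)
c=np.zeros(brown.shape,bool); c[v-45:v+45,u-40:u+40]=(im[...,0]<165)[v-45:v+45,u-40:u+40]
print('collar',rect(a,cv2.morphologyEx(c.astype(np.uint8),cv2.MORPH_CLOSE,np.ones((29,29))),.058))
for n in ('glass_bar','cover_collar'): print(n,[(np.round(d['point'],4).tolist(),round(d['score'],2)) for d in spotter.landmark_of(n,'wrist')[:2]])
```

```text
21.1 [0.44245372 0.0616909  0.23355442] [-0.06172157 -0.28134935 -0.63225815] [-0.01674472 -0.02670664  0.05786713]
316.096304027008 236.87010871911428
cover [441.2, 63.1, 142.8, 142.3, -1.2]
collar [442.0, 62.1, 52.7, 59.4, -1.1]
glass_bar [([0.4424, 0.0609, 0.0653], 0.89)]
cover_collar [([0.4407, 0.0642, 0.048], 0.63)]
```

View pics/c4.png

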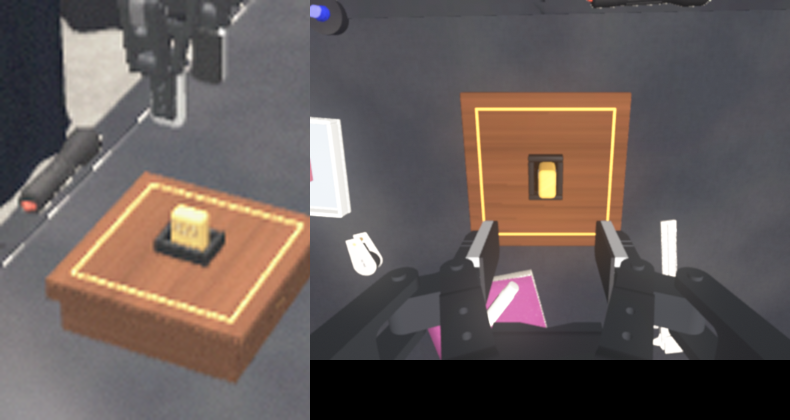

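The lids are seated flush and level, and the bar and collar show at scene crop (190,230). Next, a precise collar centre.

Run:
```python
from h import *
a=shot('wrist'); im=a['color'].astype(int)
s=sensors.get_state(); print(s['clock'],s['position'])
u,v=[int(x) for x in proj(a,[.4417,.0617,.058])]
print(im[v,u-45:u+45:3,0].tolist())
for th in (110,125,140):
    c=np.zeros(im.shape[:2],bool); c[v-50:v+50,u-45:u+45]=(im[...,0]-im[...,2]<40)[v-50:v+50,u-45:u+45]&(im[...,0]<th)[v-50:v+50,u-45:u+45]
    print(th,rect(a,cv2.morphologyEx(cv2.copyMakeBorder(c.astype(np.uint8),0,0,0,0,0),cv2.MORPH_CLOSE,np.ones((15,15))),.058))
b=np.zeros(im.shape[:2],bool); b[v-50:v+50,u-45:u+45]=((im[...,1]>235)&(im[...,2]>140))[v-50:v+50,u-45:u+45]
print('bar',rect(a,b,.076))
g=(im[...,0]-im[...,2]>25); m=np.zeros(g.shape,bool); m[100:335,180:450]=g[100:335,180:450]
print('cover',rect(a,m,.047))
```

```text
21.35 [0.44108457 0.0617046  0.231253  ]
[166, 166, 166, 166, 165, 166, 155, 83, 88, 76, 66, 189, 255, 255, 255, 255, 255, 255, 255, 171, 82, 89, 123, 165, 165, 165, 164, 164, 164, 164]
110 [442.1, 63.2, 28.9, 40.0, -1.1]
125 [442.1, 63.2, 28.9, 40.0, -1.1]
140 [442.1, 63.2, 28.9, 40.0, -1.1]
bar [441.6, 61.2, 9.6, 20.1, -1.1]
cover [441.2, 63.1, 143.3, 143.4, -1.1]
```

The cover sits 1 mm off the bar in y, within its play. I grip the collar nearly centred on the bar.

>>> {"method": "drive_tool", "body": {
  "targets": [
    [0.0002,0.0004,-0.03,0],
    [0,0,-0.03,0],
    [0,0,-0.03,0],
    [0,0,-0.01,0],
    [0,0,-0.005,0]
  ]
}}

```text
clock: 21.98
position: [0.4419, 0.0621, 0.1268]
ee_rot: [0.0, 1.0, -0.009, -0.0]
contact_force: [-0.1, -0.5, -0.3]
width: 0.05
```

>>> {"method": "drive_tool", "body": {
  "targets": [
    [0,0,-0.003,0],
    [0,0,-0.0015,0],
    [0,0,-0.001,0],
    [0,0,0,0],
    [0,0,0,0]
  ]
}}

```text
clock: 22.6
position: [0.442, 0.0621, 0.1219]
ee_rot: [0.0, 1.0, -0.009, 0.0]
contact_force: [-0.4, -0.8, 0.4]
width: 0.0498
```

>>> {"method": "drive_tool", "body": {
  "targets": [
    [0,0,0,0],
    [0,0,0,0],
    [0,0,0,0],
    [0,0,0,0],
    [0,0,0,0]
  ],
  "jaw": 0.02,
  "force": 50
}}

```text
clock: 23.22
position: [0.442, 0.0622, 0.1221]
ee_rot: [-0.0, 1.0, -0.009, 0.0]
contact_force: [-0.6, 1.0, 6.2]
width: 0.0284
```

>>> {"method": "drive_tool", "body": {
  "targets": [
    [0,0,0.001,0],
    [0,0,0.001,0],
    [0,0,0.001,0],
    [0,0,0.001,0],
    [0,0,0.001,0]
  ]
}}

```text
clock: 23.85
position: [0.4419, 0.0621, 0.1267]
ee_rot: [0.0, 1.0, -0.009, -0.0]
contact_force: [-0.8, -0.5, -2.0]
width: 0.0285
```

>>> {"method": "drive_tool", "body": {
  "targets": [
    [0,0,0.003,0],
    [0,0,0.003,0],
    [0,0,0.003,0],
    [0,0,0.003,0],
    [0,0,0.003,0]
  ]
}}

```text
clock: 24.48
position: [0.4419, 0.0621, 0.142]
ee_rot: [0.0, 1.0, -0.009, 0.0]
contact_force: [-0.2, -0.1, -1.2]
width: 0.0285
```

Run:
```python
from h import *
w=shot('scene'); cv2.imwrite('pics/c5.png',cv2.resize(w['color'][180:320,260:390,::-1],None,fx=4,fy=4,interpolation=cv2.INTER_CUBIC))
s=sensors.get_state(); print(s['clock'],s['position'],s['width'],s['contact_force'],s['moment'])
```

```text
24.525 [0.44210745 0.06209836 0.14228481] 0.028553221169075486 [-0.06580986  0.28318386 -1.062996  ] [-0.0162127  -0.08296504  0.0128844 ]
```

View pics/c5.png

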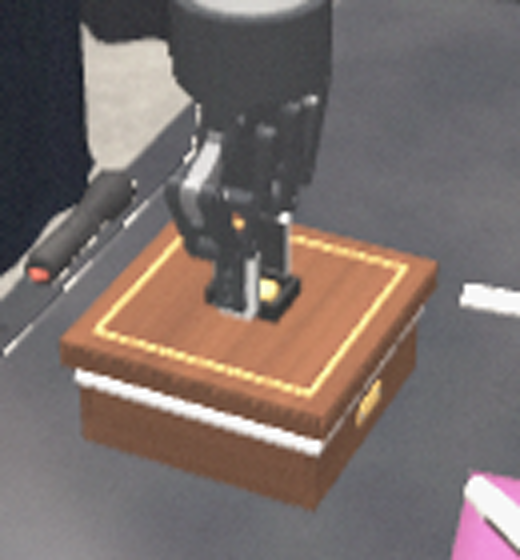

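The cover rises alone, and the silver glass frame stays on the rim at (75,375)–(320,445). I continue up to about 10 cm.

>>> {"method": "drive_tool", "body": {
  "targets": [
    [0,0,0.006,0],
    [0,0,0.01,0],
    [0,0,0.01,0],
    [0,0,0.01,0],
    [0,0,0.01,0]
  ]
}}

```text
clock: 25.15
position: [0.4419, 0.0621, 0.1886]
ee_rot: [0.0, 1.0, -0.009, 0.0]
contact_force: [-0.7, 0.6, -1.4]
width: 0.0283
```

>>> {"method": "drive_tool", "body": {
  "targets": [
    [0,0,0.01,0],
    [0,0,0.01,0],
    [0,0,0.01,0],
    [0,0,0.006,0],
    [0,0,0.003,0]
  ]
}}

```text
clock: 25.78
position: [0.4419, 0.0621, 0.2271]
ee_rot: [0.0, 1.0, -0.009, 0.0]
contact_force: [-0.1, -0.3, -1.7]
width: 0.0286
```

>>> {"method": "drive_tool", "body": {
  "targets": [
    [0,0,0,0],
    [0,0,0,0],
    [0,0,0,0],
    [0,0,0,0],
    [0,0,0,0]
  ]
}}

```text
clock: 26.4
position: [0.4418, 0.0621, 0.2267]
ee_rot: [0.0, 1.0, -0.009, -0.0]
contact_force: [-0.5, 0.1, -2.0]
width: 0.0287
```

Run:
```python
from h import *
w=shot('scene'); cv2.imwrite('pics/c6.png',cv2.resize(w['color'][130:400,170:410,::-1],None,fx=2.2,fy=2.2,interpolation=cv2.INTER_CUBIC))
s=sensors.get_state(); print(s['clock'],s['position'],s['ee_rot'],s['width'],s['contact_force'])
for n in ('cover_collar','glass_bar','stone_box','reject_tray','point_broken_mid'): print(n,[(np.round(d['point'],4).tolist(),round(d['score'],2)) for d in spotter.landmark_of(n,'scene')[:2]])
```

```text
26.45 [0.44187891 0.06208099 0.22667554] [ 3.74721751e-05  9.99956551e-01 -9.32159200e-03 -4.63520641e-05] 0.028612354387541634 [ 0.08418576  0.28614865 -1.58043931]
cover_collar [([0.4413, 0.0596, 0.1616], 0.88)]
glass_bar [([0.4388, 0.0618, 0.0622], 0.78)]
stone_box []
reject_tray [([0.4471, 0.313, 0.004], 0.95), ([0.4412, 0.0645, 0.1597], 0.6)]
point_broken_mid [([0.4424, 0.3104, 0.0076], 0.44), ([0.4391, 0.0608, 0.0644], 0.34)]
```

View pics/c6.png

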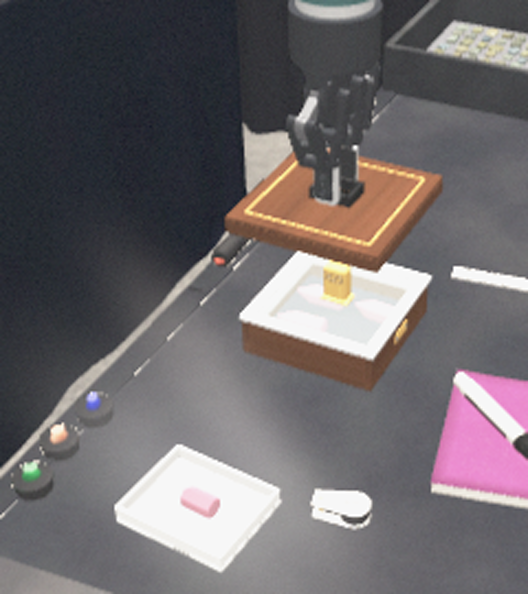

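The cover is held level at (335,205). The glass lid sits flat on the box at (338,305), and the broken point is in the tray at (200,502). Handing in.

```bash
python3 -c "
from h import *
print(manip.sign_off())"
```

```text
the job is handed in; nothing more can be done
None
```

The job is done and was handed in at about 26.5 s on the robot's clock.

- **Sorting:** the broken point lies in the white tray, and the three whole ones stayed in the box.
- **Closing:** I carried both lids together by the brass bar and lowered them into the box. The press when they seated was about 9 N. Then I let go.
- **Uncovering:** I gripped the black collar and lifted only the wooden cover. The arm is still holding it about 10.5 cm above where it rested.

**Last checks:**
- The scene picture shows the cover level, the glass lid flat on the rim, and the broken point in the tray.
- The jars and loupe looked undisturbed, though I did not measure them again.
- The grip opening was 28.6 mm and the load about 1.6 N, which fits the cover alone.
- The networks put the collar at z = 0.162 m and the glass bar at 0.062 m. The bar should be at 0.067 m, and the 5 mm difference is about their stated error.

**Misses and disagreements:**
- In the last picture the box was not reported by name, since the lid hides most of it. I judged it by eye.
- The cover sat about 1 mm off the bar sideways before I took the collar. That was within its play, and the glass stayed seated.

I viewed 11 pictures, one over the budget of 10.

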